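Clamp a strip under the sprung hold-down bar and bolt it

TASK

Slide the dark wooden strip along its channel until its end is fully home against the end stop of the jig. Then press the sprung hold-down bar down onto it with the orange bolt still drawn back, keep it held down while you push the bolt fully home into the yellow keeper (find by feel how far down the hole is), and let go so that the bolt holds the bar. Never let the bar fly back up, and leave the offcut, the bottles, the tin and the tape measure where they stand.

Things in the scene. Friction and masses are not known exactly. Their poses are not given: they have to be found in the camera images.
- jig: Grey board, base of the hold-down jig, fixed to the bench, 340 x 280 x 18 mm (x, y, z). Origin: centre of its underside. x points from the bar's free end to its hinge, z up, y to the keeper's side. A channel runs along its y at x = +30 mm: two rails 10 mm high, 47 mm apart inside, from y = -130 to +100 mm. Hinge cheeks at x = 105 to 145 mm, 93 mm over the bench.
- stop_face (a point): Centre of the face of the wooden end stop at the channel's +y end, 28 mm over the bench, at x = 30, y = 100 mm on the jig. Axes as the jig's: the strip is pushed towards +y to meet it.
- keeper_post (a point): On the jig's base (18 mm over the bench) below the middle of the near face of the yellow keeper plate, 66 x 12 mm, between steel uprights 86 mm wide overall, 153 mm high; axes as the jig's. Its hole for the bolt is 36 mm wide, 17 mm high. The keeper is screwed tight through slots: the hole's centre may be 94 to 113 mm over the bench, differs each time, is not given and must be felt.
- hinge (a point): On the axis of the bar's spring hinge, mid-width, 75 mm over the bench; axes as the jig's, the hinge axis along y. The aluminium bar is 40 mm wide and 20 mm thick, centred on this axis when level, and reaches 248 mm from it, towards -x.
- bar (a joint): Angle of the bar: 0 = level, its lowest stop, lower than latched; 0.6 rad = fully up, where the torsion spring holds it. Pressed at the orange pocket it needs about 7 N at the top, 13 N near the bottom, and flies up if let go. The bolt faces the middle of the keeper's hole at 0.025 to 0.115 rad, depending on the keeper's height, with 0.016 rad of play either way.
- bolt (a joint): Travel of the orange bolt slide on the bar, m: 0 = drawn back, 0.026 = fully thrown, towards the jig's +y. It stays where it is left (2 N of friction). The bolt's tip meets the keeper's near face at about 0.008 and goes farther only when it faces the hole.
- pocket (a point): Centre of the floor of the orange thumb pocket on the bolt slide, on top of the bar, 210 mm from the hinge, 15 mm above the bar's mid-plane; x along the bar to the hinge, z out of the pocket, y the way the bolt is thrown. Inside 44 x 44 mm; lips 15 mm high, 6 mm at the free end. Shut fingertips fit in: pressing the floor swings the bar down, pushing sideways moves the bolt.
- bolt_tip (a point): Free end of the round steel bolt, 10 mm diameter, pointing along y of the pocket; 52 mm from the pocket's centre in y, and 14 mm above the bar's mid-plane.
- strip: Loose dark wooden strip, 40 x 220 x 20 mm (x, y, z), lying along the jig's y in the channel, 0.11 to 0.22 kg. Origin: centre of its underside, 18 mm over the bench. It starts 35 to 80 mm short of the stop; home, its origin is at y = -10 mm in the jig's frame.
- strip_end (a point): Centre of the strip's end face away from the stop (its -y end), half-way up (28 mm over the bench); it overhangs the jig's edge at the start.
- foot: Black rubber foot on a sprung stem under the bar, 26 mm across, 12 mm high. Origin on the bar's mid-plane, 90 mm from the hinge; its underside is 52 mm below that when free. It meets the strip at a bar angle of about 0.16 rad and gives way up to 18 mm with 3 to 8 N.
- offcut: Loose light wood offcut, 45 x 30 x 22 mm, on the jig's base by its front corner at -y. Bystander.
- glue: White glue bottle, 60 mm across, 170 mm high, on the bench. Bystander.
- varnish: Amber bottle, 60 mm across, 140 mm high. Bystander.
- tin: Grey tin with a green label, 72 mm across, 90 mm high. Bystander.
- tape: Red tape measure, 70 x 36 x 62 mm. Bystander.
There are look-alikes about, which are no part of the job. There is more than one size of the strip; the one meant has the size given above.

How it is judged:
By the outcome, as a careful person would: the job done as asked, in the order asked, and still so for the second after the job is handed in, with the robot touching nothing.
It also fails if it takes over 61 s, if anything falls off the work surface, if the arm or the gripper's body presses on something with over 40 N, if the wrist force passes 120 N, or if a joint passes its speed limit or range.

ROBOT

A 6-joint arm with a two-finger parallel gripper is mounted at the origin on the work surface. World frame = base frame: x ahead of the robot, y to its left, z up, the work surface at z = 0. Lengths are in mm, angles in rad, forces in N, time in s.
With the tool pointing down it reaches from about 300 to 775 mm from the base axis. Payload 14.6 kg.
Tool frame: the origin (TCP) lies midway between the tips of the shut fingers; the grasp point (between the pads) lies 19 mm behind it (manip.hold_point_z is the distance from the TCP to the grasp point, in mm); z points along the fingers, y is the direction in which the jaws open and shut (so a half turn about z gives the same grasp; the last joint's range is limited). The gripper opens to 94 mm and grips with 3 to 60 N. Pads are 16 mm wide; open, the fingers measure 119 mm over their backs; the gripper's body (75 mm by 177 mm) begins 78 mm behind the grasp point.
Start: joints at [-1.284, 0.3, 1.521, -0, 1.321, -0.067], TCP at [190.548, -515.927, 205.446] pointing down, gripper open.
Joint ranges: [-3.03, 3.03], [-0.79, 2.21], [0.23, 2.52], [-1.04, 4.18], [0, 3.07], [-2.55, 2.55]. Speed limits (rad/s): [2.22, 2.22, 2.57, 3.14, 3.14, 3.14].

INTERFACE

Orientations are given as [roll, pitch, yaw] about the fixed x, y, z axes, in that order (R = Rz(yaw) Ry(pitch) Rx(roll)).
In Python, from cell import manip gives the robot as it stands.
- The arm moves only by the shell command python3 -m crank 'ROWS' [OPENING] [FORCE]. ROWS is JSON, a list of rows, each an object with "offset": the shift along the world's x, y, z in m, a list of three; "spin": the turn about the world's z in degrees. In form: [{"offset": [dx, dy, dz], "spin": spin}, ...]. A call has exactly 8 rows; each row is the pose to reach, as a shift and turn from the pose measured when the call began; what a row does not reach only later rows make up. A row lasts 1/12 s, in which the tool goes at most 41.7 mm and 7.16 degrees, less where a joint would pass 70% of its speed; a pose out of reach is approached as far as the arm can. A call with a gripper value outside its range is refused whole. OPENING is the opening, from 0 (shut) to 1 (fully open), set as the call begins (- or left out, the last holds). The fingers move at their own pace and stop on an object; FORCE is the grip in N (left out, the last holds). Time passes only in rows, so rows that repeat a pose let the fingers close, or fill a call up. It gives the time, the measured TCP pose, the force and the opening at its end, in the units of the state.
- manip.read_state(): the state, without advancing time (a new reading comes with each control period).
- manip.camera(name): name is "scene" or "side" or "wrist"; returns a dict with "pixels" (480x640x3 uint8, red, green, blue), "fx", "fy", "cx", "cy" (pixels), "extrinsics" (4x4, takes a point from world to camera coordinates); the wrist camera has in their place "hand_eye" (4x4, takes a point from camera to tool coordinates, whose origin is the TCP and whose axes are the flange's). Camera axes: x right, y down, z forward; pixel columns grow to the right and rows downward; lengths in mm; the calibration is good to about 2 mm. A picture is of the moment at which its call begins: read the wrist's pose just before it. There is no depth.
- manip.sign_off(): hands the job in, once; it reports no verdict.
Trained networks look in a picture, given as the dict that the camera call returned (one of the last four; its "shot" number tells which), for a name from the list of things; names that differ only in an ending like _2 or _b are one class to them, and where a whole thing is asked for, a point or a joint stands for the part that bears it (a point fixed in the world has none). Each returns a list of dicts, best first, with "conf" (0 to 1); they miss things now and then, are a little off and sometimes report something else, mostly with a low value. They report only what shows in the picture. A call takes as long as a camera call. They do not tell look-alikes from the thing itself.
- manip.search_frame(picture, name): "location" ([x, y, z] in mm, in world coordinates, good to about 4 mm: the middle of the surface that is visible of it).
- manip.masks_of(picture, name): "mask" (480x640 bool, what is visible of it).
The state is a dict: "clock": time; "joints": joint angles; "qd": joint speeds; "effort": joint torques, N m; "eef_pos": TCP position; "eef_rot": TCP orientation; "wrist_force": force on the tool from outside, world axes, zero at the start; "moment": the same for the moment, N m; "finger_gap": finger opening in mm.
Only numpy, scipy, OpenCV 4.12 (cv2) and the standard library are available. Lean on these libraries where they do the work, as an engineer would, in place of code of your own. Each camera call takes 0.05 s, during which the arm holds its last target. There are 200 camera calls.

## Working session

There is one attempt and no reset: what is moved stays moved. The work goes in short steps, Python scripts to look and compute and a shell command to move; the robot and the scene stay as the last step left them, time stands still between calls to the robot, and variables do not carry over. Pictures are saved under pics/ and viewed, about 8 in all and at most 12, crops included, and the job is handed in when it is done.

```bash
ls; mkdir -p pics; cat > h.py <<'E'
from cell import manip
import numpy as np, cv2
def save(p,n): cv2.imwrite('pics/'+n+'.png', cv2.cvtColor(p['pixels'],cv2.COLOR_RGB2BGR))
E
python3 - <<'E'
from h import *
np.set_printoptions(precision=3,suppress=True)
s=manip.read_state(); print(s)
a=manip.camera('scene'); b=manip.camera('side')
save(a,'scene0'); save(b,'side0')
for p,t in ((a,'scene'),(b,'side')):
    E=p['extrinsics']; print(t,'campos',-E[:3,:3].T@E[:3,3],p['fx'],p['cx'],p['cy']); print(E)
    for n in ['jig','strip','strip_end','stop_face','keeper_post','hinge','pocket','bolt_tip','foot','offcut','bar','glue','varnish','tin','tape']:
        try: print(n,[(np.round(d['location']).tolist(),round(d['conf'],2)) for d in manip.search_frame(p,n)][:4])
        except Exception as e: print(n,e)
print(manip.read_state()['clock'])
E
```

```text
pics
{'clock': 0.0, 'joints': array([-1.284,  0.3  ,  1.522, -0.   ,  1.321, -0.067]), 'qd': array([-0.002, -0.   , -0.   , -0.   , -0.   , -0.001]), 'effort': array([  0.001, -53.181, -35.273,   0.071,   0.024,  -0.   ]), 'eef_pos': array([ 190.451, -515.689,  204.879]), 'eef_rot': array([-3.14 , -0.   ,  0.354]), 'wrist_force': array([0.164, 0.178, 0.551]), 'moment': array([-0.006,  0.015, -0.001]), 'finger_gap': 93.73265427329912}
scene campos [1016.42   -58.296  879.158] 460.9042095066974 318.5062993271444 244.31571384552262
[[   0.072    0.997   -0.002  -13.858]
 [   0.798   -0.059   -0.6   -286.606]
 [  -0.599    0.042   -0.8   1314.189]
 [   0.       0.       0.       1.   ]]
jig [([565.0, -52.0, 18.0], 0.86)]
strip [([210.0, 321.0, 30.0], 0.84), ([287.0, -446.0, 32.0], 0.77), ([584.0, -150.0, 37.0], 0.65)]
strip_end [([290.0, -446.0, 29.0], 0.92), ([206.0, 319.0, 30.0], 0.86), ([577.0, -148.0, 34.0], 0.82), ([486.0, -64.0, 209.0], 0.25)]
stop_face [([486.0, -71.0, 203.0], 0.69), ([561.0, -56.0, 14.0], 0.57), ([430.0, -199.0, 40.0], 0.54)]
keeper_post [([562.0, -54.0, 18.0], 0
[... 729 characters left out ...]
.76)]
strip [([183.0, 322.0, 30.0], 0.82), ([561.0, -65.0, 37.0], 0.75), ([276.0, -424.0, 33.0], 0.64)]
strip_end [([559.0, -63.0, 40.0], 0.9), ([275.0, -426.0, 29.0], 0.74), ([186.0, 324.0, 22.0], 0.66)]
stop_face [([509.0, -14.0, 15.0], 0.73)]
keeper_post [([508.0, -15.0, 18.0], 0.63)]
hinge [([511.0, -14.0, 21.0], 0.69)]
pocket [([484.0, -68.0, 214.0], 0.91)]
bolt_tip [([487.0, -69.0, 210.0], 0.62)]
foot []
offcut [([419.0, -190.0, 37.0], 0.63), ([486.0, -69.0, 211.0], 0.21)]
bar [([526.0, -52.0, 160.0], 0.56)]
glue [([432.0, 399.0, 103.0], 0.9), ([511.0, -13.0, 18.0], 0.38)]
varnish [([521.0, 448.0, 84.0], 0.57)]
tin [([606.0, 357.0, 84.0], 0.85)]
tape [([520.0, -441.0, 45.0], 0.92)]
1.6
```

View pics/scene0.png

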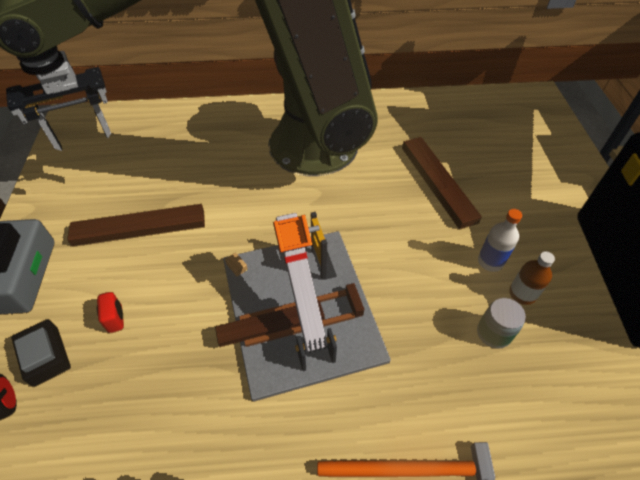

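View pics/side0.png

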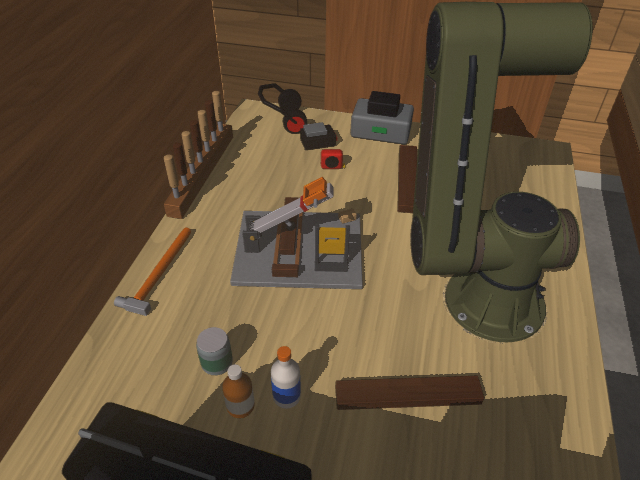

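```bash
cat >> h.py <<'E'
def ray(p,uv,z):
    E=p['extrinsics']; R=E[:3,:3]; c=-R.T@E[:3,3]
    d=R.T@np.array([(uv[0]-p['cx'])/p['fx'],(uv[1]-p['cy'])/p['fy'],1])
    return c+d*(z-c[2])/d[2]
def proj(p,X):
    E=p['extrinsics']; q=np.atleast_2d(X)@E[:3,:3].T+E[:3,3]
    return np.c_[q[:,0]/q[:,2]*p['fx']+p['cx'],q[:,1]/q[:,2]*p['fy']+p['cy']]
def j2w(pose,X):
    x,y,a=pose; c,s=np.cos(a),np.sin(a); X=np.atleast_2d(X)
    return np.c_[x+c*X[:,0]-s*X[:,1], y+s*X[:,0]+c*X[:,1], X[:,2]]
E
python3 - <<'E'
from h import *
from scipy.optimize import least_squares
np.set_printoptions(precision=1,suppress=True)
ps=[manip.camera('scene'),manip.camera('side')]
J=np.array([[-170,-140,18],[-170,140,18],[170,140,18],[170,-140,18.]])
guess=[[(226,256),(338,234),(388,360),(253,398)],[(364,210),(362,286),(232,284),(245,210)]]
obs=[]
for p,g in zip(ps,guess):
    m=manip.masks_of(p,'jig')[0]['mask'].astype(np.uint8)
    h=cv2.convexHull(max(cv2.findContours(m,0,2)[0],key=cv2.contourArea))
    print(cv2.approxPolyDP(h,4,True)[:,0].tolist())
    gray=cv2.cvtColor(p['pixels'],cv2.COLOR_RGB2GRAY)
    print([ray(p,u,18) for u in g])
f=lambda q:np.concatenate([(proj(p,j2w(q,J))-np.array(g)).ravel() for p,g in zip(ps,guess)])
r=least_squares(f,[560,-50,.1],loss='soft_l1'); print(r.x[:2],r.x[2]*1000,f(r.x).reshape(-1,2))
q=r.x
out=[]
for p,(x,y) in zip(ps,((200,190),(215,170))):
    im=cv2.cvtColor(p['pixels'],cv2.COLOR_RGB2BGR)[y:y+220,x:x+200]
    im=cv2.resize(im,None,fx=2,fy=2,interpolation=cv2.INTER_CUBIC)
    pts=(2*(proj(p,j2w(q,J))-[x,y])).astype(int); cv2.polylines(im,[pts],True,(0,255,0),1)
    for X in ([30,100,28],[6.5,-130,28],[6.5,100,28],[53.5,-130,28],[53.5,100,28],[125,-47,93]): 
        cv2.circle(im,tuple((2*(proj(p,j2w(q,X))[0]-[x,y])).astype(int)),2,(255,0,255),-1)
    out.append(im)
cv2.imwrite('pics/c1.png',np.hstack(out))
E
```

```text
[[314, 212], [339, 232], [389, 360], [252, 400], [225, 264], [278, 217]]
[array([ 389.6, -227.1,   18. ]), array([344.7,  35.3,  18. ]), array([665.4, 102.5,  18. ]), array([ 721. , -161.2,   18. ])]
[[359, 216], [359, 288], [231, 283], [244, 212], [322, 178]]
[array([ 379.3, -247.1,   18. ]), array([332.1,  45.5,  18. ]), array([654.8, 118.9,  18. ]), array([ 716.1, -161.8,   18. ])]
[525.7 -60.6] 202.7723879414812 [[-2.1 -0.7]
 [ 2.3 -4.7]
 [ 4.  -1. ]
 [-1.2 -0.2]
 [-3.6  2.9]
 [ 0.6 -0.8]
 [-2.3 -3. ]
 [-1.2 -0.6]]
```

View pics/c1.png

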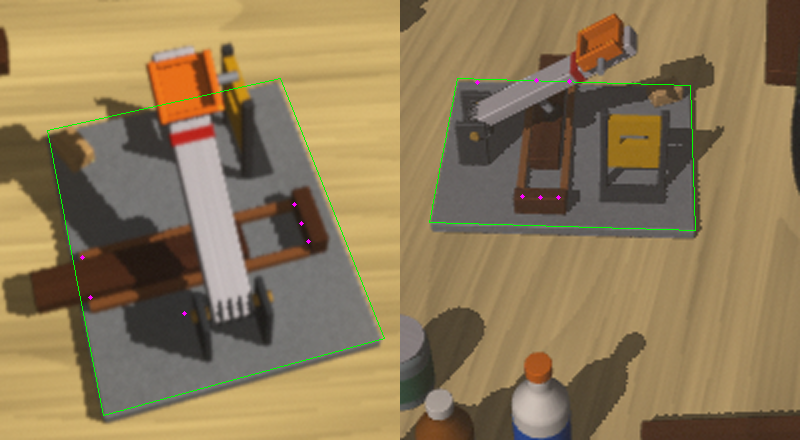

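```bash
cat >> h.py <<'E'
Q=np.array([525.7,-60.6,.2028])
def w2j(X):
    X=np.atleast_2d(X); c,s=np.cos(Q[2]),np.sin(Q[2]); d=X[:,:2]-Q[:2]
    return np.c_[c*d[:,0]+s*d[:,1],-s*d[:,0]+c*d[:,1],X[:,2]]
E
python3 - <<'E'
from h import *
np.set_printoptions(precision=1,suppress=True)
a=manip.camera('scene');b=manip.camera('side')
for p,n in((a,'scene'),(b,'side')):
    for nm in('pocket','strip','offcut'):
        for d in manip.masks_of(p,nm)[:3]:
            m=d['mask'].astype(np.uint8); ys,xs=np.nonzero(m)
            print(n,nm,round(d['conf'],2),[xs.min(),xs.max(),ys.min(),ys.max()],'cen',xs.mean(),ys.mean(), w2j(ray(p,(xs.mean(),ys.mean()),{'pocket':210,'strip':38,'offcut':35}[nm])))
print('strip far edge',w2j(ray(a,(321.5,310),38)),'near end',w2j(ray(a,(216.5,327.5),38)),w2j(ray(a,(220,346),38)))
print('stop face top?',w2j(ray(a,(347,290),40)),'bar hinge end mid',w2j(ray(a,(315,343),85)))
print('keeper side', [w2j(ray(b,u,100)) for u in ((520,227),(545,227))])
for x,y in((30,-240),(30,-200),(30,-190),(30,-120),(-40,0)): print(x,y,j2w(Q,[x,y,0]))
E
```

```text
scene pocket 0.57 [np.int64(274), np.int64(319), np.int64(216), np.int64(252)] cen 293.0882079851439 233.1476323119777 [[-40.1   0.5 210. ]]
scene strip 0.9 [np.int64(402), np.int64(481), np.int64(137), np.int64(228)] cen 441.7964048456428 183.85345838218055 [[-225.4  425.4   38. ]]
scene strip 0.89 [np.int64(67), np.int64(204), np.int64(204), np.int64(245)] cen 135.787896944278 224.64439784301976 [[-300.3 -325.4   38. ]]
scene strip 0.84 [np.int64(215), np.int64(323), np.int64(307), np.int64(346)] cen 257.275 325.9488636363636 [[  37.5 -101.1   38. ]]
scene offcut 0.66 [np.int64(225), np.int64(246), np.int64(253), np.int64(274)] cen 236.0447284345048 263.58466453674123 [[-127.4 -116.6   35. ]]
side pocket 0.85 [np.int64(303), np.int64(325), np.int64(178), np.int64(207)] cen 314.10483870967744 191.92943548387098 [[-40.1   6.9 210. ]]
side pocket 0.57 [np.int64(231), np.int64(362), np.int64(177), np.int64(288)] cen 299.36949572032586 245.9253377333196 [[-14.5 199.  210. ]]
side strip 0.96 [np.int64(397), np.int64(416), np.int64(145), np.int64(212)] cen 406.3970588235294 177.6081314878
[... 166 characters left out ...]
. ]]
side strip 0.74 [np.int64(335), np.int64(483), np.int64(376), np.int64(409)] cen 407.7907031618688 392.1647003303445 [[-256.8  455.7   38. ]]
side offcut 0.53 [np.int64(338), np.int64(355), np.int64(209), np.int64(222)] cen 346.5989847715736 215.53807106598984 [[-129.1 -107.1   35. ]]
strip far edge [[37.9 33.4 38. ]] near end [[  18.5 -180.6   38. ]] [[  60.2 -179.8   38. ]]
stop face top? [[ 7.7 98.3 40. ]] bar hinge end mid [[125.9  -4.5  85. ]]
keeper side [array([[-581.7,   -8.2,  100. ]]), array([[-648. ,  -11.2,  100. ]])]
30 -240 [[ 603.4 -289.6    0. ]]
30 -200 [[ 595.4 -250.5    0. ]]
30 -190 [[ 593.4 -240.7    0. ]]
30 -120 [[ 579.3 -172.1    0. ]]
-40 0 [[486.5 -68.7   0. ]]
```

```bash
python3 -m crank '[{"offset":[0.04,0.02,0],"spin":7},{"offset":[0.075,0.04,0],"spin":14},{"offset":[0.11,0.06,0],"spin":21},{"offset":[0.145,0.08,0],"spin":28},{"offset":[0.18,0.1,0],"spin":35},{"offset":[0.215,0.12,0],"spin":42},{"offset":[0.25,0.14,0],"spin":49},{"offset":[0.285,0.16,0],"spin":56}]' 0 20
```

```text
clock: 2.87
eef_pos: [477.1, -354.6, 205.6]
eef_rot: [3.141, 0.0, 1.337]
wrist_force: [0.8, -0.2, 0.3]
finger_gap: 43.9
```

```bash
python3 -m crank '[{"offset":[0.03,0.016,-0.01],"spin":6},{"offset":[0.06,0.032,-0.02],"spin":12},{"offset":[0.09,0.048,-0.03],"spin":18},{"offset":[0.126,0.06,-0.04],"spin":25},{"offset":[0.126,0.06,-0.055],"spin":25},{"offset":[0.126,0.06,-0.055],"spin":25},{"offset":[0.126,0.06,-0.055],"spin":25},{"offset":[0.126,0.06,-0.055],"spin":25}]'; python3 - <<'E'
from h import *
from scipy.spatial.transform import Rotation as Ro
np.set_printoptions(precision=2,suppress=True)
s=manip.read_state(); p=manip.camera('wrist'); save(p,'w1')
T=np.eye(4);T[:3,:3]=Ro.from_euler('xyz',s['eef_rot']).as_matrix();T[:3,3]=s['eef_pos']
p['extrinsics']=np.linalg.inv(T@p['hand_eye']); print(s['eef_pos'],s['eef_rot'],s['finger_gap']); print(T@p['hand_eye'],p['fx'],p['cx'],p['cy'])
np.savez('w1.npz',E=p['extrinsics'],k=[p['fx'],p['fy'],p['cx'],p['cy']])
for X in ([30,100,28],[6.5,-130,28],[53.5,-130,28],[30,-185,38]): print(X,proj(p,j2w(Q,X)))
E
```

```text
clock: 3.53
eef_pos: [602.7, -295.3, 151.7]
eef_rot: [3.141, 0.001, 1.772]
wrist_force: [-0.5, -0.4, -0.0]
finger_gap: 0.5
[ 602.66 -295.27  151.65] [3.14 0.   1.77] 0.4584464993785954
[[   0.98    0.19    0.06  585.61]
 [   0.2    -0.94   -0.28 -213.45]
 [   0.      0.29   -0.96  331.72]
 [   0.      0.      0.      1.  ]] 398.62927133520384 324.2486317968967 239.2705015593616
[30, 100, 28] [[ 326.27 -382.35]]
[6.5, -130, 28] [[293.23  73.86]]
[53.5, -130, 28] [[359.66  73.73]]
[30, -185, 38] [[326.57 154.17]]
```

View pics/w1.png

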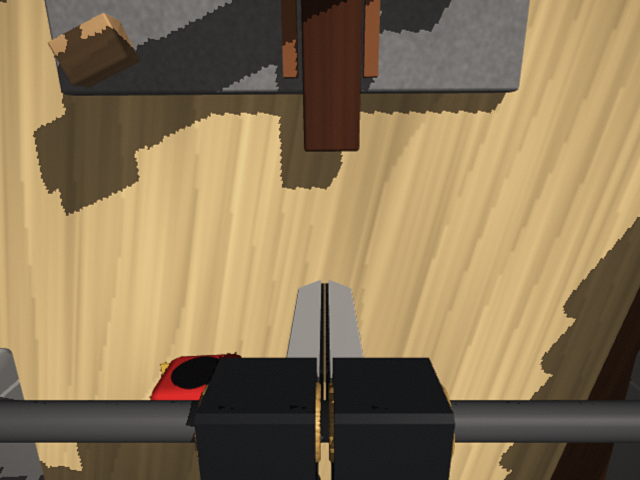

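```bash
python3 - <<'E'
from h import *
np.set_printoptions(precision=1,suppress=True)
z=np.load('w1.npz'); k=z['k']; p=dict(extrinsics=z['E'],fx=k[0],fy=k[1],cx=k[2],cy=k[3])
for u,h in (((63,91),18),((519,88),18),((298,77),28),((363,77),28),((303,150),38),((360,150),38)): w=ray(p,u,h); print(u,w,w2j(w))
E
```

```text
(63, 91) [ 392.8 -231.3   18. ] [[-164.5 -140.4   18. ]]
(519, 88) [ 722.4 -162.    18. ] [[ 172.2 -139.    18. ]]
(298, 77) [ 561.9 -188.    28. ] [[   9.8 -132.1   28. ]]
(363, 77) [ 607.1 -178.8   28. ] [[  55.9 -132.2   28. ]]
(303, 150) [ 575.1 -236.3   38. ] [[  13. -182.   38.]]
(360, 150) [ 615.4 -228.1   38. ] [[  54.1 -182.1   38. ]]
```

```bash
sed -i 's/^Q=.*/Q=np.array([528.6,-60.0,.205])/' h.py; python3 -m crank '[{"offset":[0,0.005,-0.035],"spin":0},{"offset":[0,0.01,-0.07],"spin":0},{"offset":[-0.001,0.015,-0.1],"spin":0},{"offset":[-0.001,0.02,-0.12],"spin":0},{"offset":[-0.001,0.025,-0.126],"spin":0},{"offset":[-0.001,0.03,-0.126],"spin":0},{"offset":[-0.003,0.04,-0.126],"spin":0},{"offset":[-0.005,0.05,-0.126],"spin":0}]'
```

```text
clock: 4.25
eef_pos: [598.4, -245.4, 28.3]
eef_rot: [3.138, 0.003, 1.771]
wrist_force: [-0.6, 1.0, -0.7]
finger_gap: 0.6
```

```bash
python3 -m crank '[{"offset":[-0.002,0.01,0],"spin":0},{"offset":[-0.004,0.02,0],"spin":0},{"offset":[-0.006,0.03,0],"spin":0},{"offset":[-0.008,0.04,0],"spin":0},{"offset":[-0.0095,0.046,0],"spin":0},{"offset":[-0.0105,0.051,0],"spin":0},{"offset":[-0.0115,0.056,0],"spin":0},{"offset":[-0.0115,0.056,0],"spin":0}]'; python3 -c "
from h import *
print(w2j(manip.read_state()['eef_pos']))"
```

```text
clock: 4.92
eef_pos: [586.7, -188.5, 28.2]
eef_rot: [3.138, 0.003, 1.771]
wrist_force: [-0.4, 0.5, 0.2]
finger_gap: 0.7
[[  30.75252439 -137.68552033   28.18883005]]
```

```bash
python3 -m crank '[{"offset":[-0.0004,0.002,0],"spin":0},{"offset":[-0.0008,0.004,0],"spin":0},{"offset":[-0.0012,0.006,0],"spin":0},{"offset":[-0.0016,0.008,0],"spin":0},{"offset":[-0.0018,0.009,0],"spin":0},{"offset":[-0.002,0.010,0],"spin":0},{"offset":[-0.0022,0.011,0],"spin":0},{"offset":[-0.0024,0.012,0],"spin":0}]'; python3 -c "
from h import *
print(w2j(manip.read_state()['eef_pos']))"
```

```text
clock: 5.58
eef_pos: [586.4, -181.8, 30.0]
eef_rot: [3.133, 0.013, 1.77]
wrist_force: [9.3, -38.6, -0.3]
finger_gap: 0.7
[[  31.79440832 -130.97910806   29.96847456]]
```

```bash
python3 -m crank '[{"offset":[0.001,-0.005,-0.002],"spin":0},{"offset":[0.003,-0.015,0],"spin":0},{"offset":[0.004,-0.02,0.01],"spin":0},{"offset":[0.004,-0.02,0.04],"spin":0},{"offset":[0.004,-0.02,0.08],"spin":0},{"offset":[0.004,-0.02,0.12],"spin":0},{"offset":[0.004,-0.02,0.16],"spin":0},{"offset":[0.004,-0.02,0.2],"spin":0}]'; python3 - <<'E'
from h import *
np.set_printoptions(precision=1,suppress=True)
s=manip.read_state();print(s['eef_pos'],s['wrist_force'])
a=manip.camera('scene'); b=manip.camera('side');save(a,'scene1')
out=[]
for p,(x,y) in ((a,(200,190)),(b,(215,170))):
    im=cv2.cvtColor(p['pixels'],cv2.COLOR_RGB2BGR)[y:y+220,x:x+200].copy()
    im=cv2.resize(im,None,fx=2,fy=2,interpolation=cv2.INTER_CUBIC)
    for X in ([50,100,38],[50,-120,38],[10,-120,38]): cv2.circle(im,tuple((2*(proj(p,j2w(Q,X))[0]-[x,y])).astype(int)),1,(255,0,255),-1)
    out.append(im)
cv2.imwrite('pics/c2.png',np.hstack(out))
E
```

```text
clock: 6.25
eef_pos: [589.9, -201.4, 232.8]
eef_rot: [3.133, 0.012, 1.771]
wrist_force: [1.0, -0.3, -0.2]
finger_gap: 0.1
[ 589.9 -201.4  232.8] [ 1.  -0.3 -0.2]
```

View pics/c2.png

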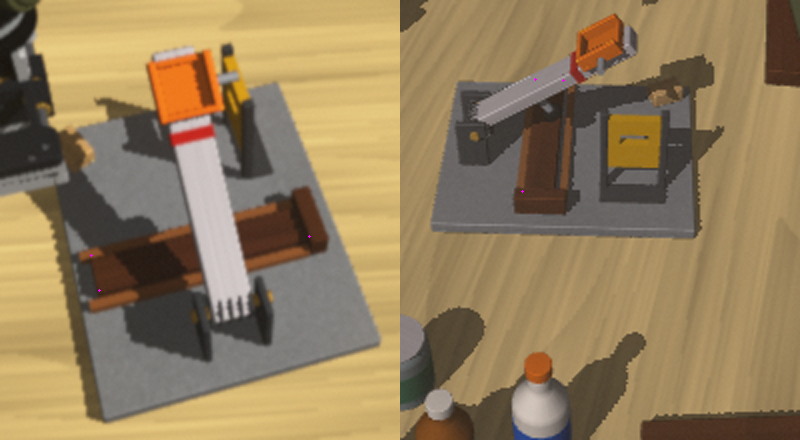

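```bash
python3 -m crank '[{"offset":[-0.01,0.005,0.03],"spin":0},{"offset":[-0.03,0.025,0.05],"spin":0},{"offset":[-0.05,0.055,0.05],"spin":0},{"offset":[-0.07,0.085,0.05],"spin":0},{"offset":[-0.09,0.11,0.05],"spin":0},{"offset":[-0.1,0.133,0.05],"spin":0},{"offset":[-0.1,0.133,0.05],"spin":0},{"offset":[-0.1,0.133,0.05],"spin":0}]'; python3 - <<'E'
from h import *
from scipy.spatial.transform import Rotation as Ro
np.set_printoptions(precision=2,suppress=True)
s=manip.read_state(); p=manip.camera('wrist'); save(p,'w2')
T=np.eye(4);T[:3,:3]=Ro.from_euler('xyz',s['eef_rot']).as_matrix();T[:3,3]=s['eef_pos']
p['extrinsics']=np.linalg.inv(T@p['hand_eye']); print(s['eef_pos'],s['wrist_force'],w2j(s['eef_pos']))
np.savez('w2.npz',E=p['extrinsics'],k=[p['fx'],p['fy'],p['cx'],p['cy']])
im=cv2.imread('pics/w2.png')
th=.6;c,sn=np.cos(th),np.sin(th)
B=lambda r,y,h: proj(p,j2w(Q,[125-r*c+h*sn,y,75+r*sn+h*c]))[0]
for X in [(210,0,15),(188,22,30),(188,-22,30),(232,22,21),(232,-22,21),(210,52,14)]:
    print(X,B(*X)); cv2.circle(im,tuple(B(*X).astype(int)),2,(255,0,255),-1)
cv2.imwrite('pics/w2.png',im)
E
```

```text
clock: 7.02
eef_pos: [491.8, -68.4, 288.7]
eef_rot: [3.123, 0.018, 1.772]
wrist_force: [0.5, -1.1, -0.8]
finger_gap: 0.2
[491.77 -68.38 288.69] [ 0.54 -1.05 -0.8 ] [[-37.77  -0.71 288.69]]
(210, 0, 15) [319.01 243.78]
(188, 22, 30) [358.25 212.42]
(188, -22, 30) [356.85 272.94]
(232, 22, 21) [295.55 219.49]
(232, -22, 21) [297.2  283.61]
(210, 52, 14) [317.56 167.69]
```

View pics/w2.png

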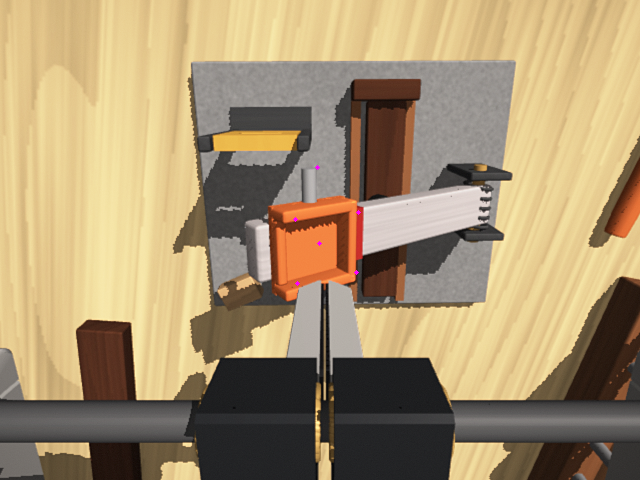

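```bash
python3 -m crank '[{"offset":[-0.006,0,-0.02],"spin":0},{"offset":[-0.006,0,-0.04],"spin":0},{"offset":[-0.006,0,-0.055],"spin":0},{"offset":[-0.006,0,-0.06],"spin":0},{"offset":[-0.006,0,-0.063],"spin":0},{"offset":[-0.006,0,-0.065],"spin":0},{"offset":[-0.006,0,-0.067],"spin":0},{"offset":[-0.006,0,-0.067],"spin":0}]'; python3 - <<'E'
from h import *
np.set_printoptions(precision=2,suppress=True)
s=manip.read_state(); p=manip.camera('wrist'); save(p,'w3')
print(w2j(s['eef_pos']),s['wrist_force'],s['moment'])
E
```

```text
clock: 7.73
eef_pos: [486.3, -69.3, 221.7]
eef_rot: [3.123, 0.018, 1.771]
wrist_force: [0.3, -0.6, -0.1]
finger_gap: 0.6
[[-43.3   -0.51 221.68]] [ 0.34 -0.61 -0.11] [ 0.01 -0.11  0.05]
```

View pics/w3.png

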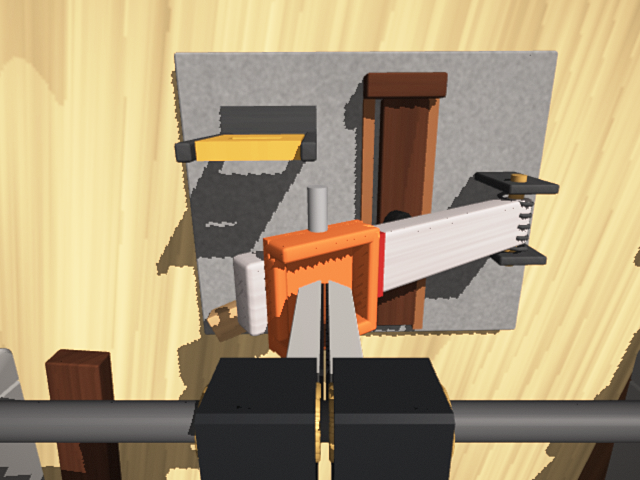

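```bash
python3 -m crank '[{"offset":[-0.002,0,-0.01],"spin":0},{"offset":[-0.0115,-0.0024,-0.026],"spin":0},{"offset":[-0.017,-0.0035,-0.036],"spin":0},{"offset":[-0.022,-0.0046,-0.046],"spin":0},{"offset":[-0.027,-0.0055,-0.057],"spin":0},{"offset":[-0.0305,-0.0063,-0.067],"spin":0},{"offset":[-0.034,-0.007,-0.078],"spin":0},{"offset":[-0.037,-0.0077,-0.088],"spin":0}]'; python3 - <<'E'
from h import *
np.set_printoptions(precision=2,suppress=True)
s=manip.read_state(); print(w2j(s['eef_pos']),s['wrist_force'],s['moment'])
E
```

```text
clock: 8.45
eef_pos: [449.1, -77.2, 133.8]
eef_rot: [3.122, 0.019, 1.772]
wrist_force: [-2.6, -1.0, 10.8]
finger_gap: 0.2
[[-81.3   -0.64 133.84]] [-2.62 -1.03 10.83] [-0.13  0.52 -0.  ]
```

```bash
python3 -m crank '[{"offset":[-0.001,-0.0002,-0.004],"spin":0},{"offset":[-0.002,-0.0004,-0.008],"spin":0},{"offset":[-0.003,-0.0006,-0.012],"spin":0},{"offset":[-0.0035,-0.0007,-0.015],"spin":0},{"offset":[-0.004,-0.0008,-0.018],"spin":0},{"offset":[-0.004,-0.0008,-0.018],"spin":0},{"offset":[-0.004,-0.0008,-0.018],"spin":0},{"offset":[-0.004,-0.0008,-0.018],"spin":0}]'; python3 - <<'E'
from h import *
np.set_printoptions(precision=2,suppress=True)
s=manip.read_state(); print(w2j(s['eef_pos']),s['wrist_force'],s['moment'])
a=manip.camera('scene');b=manip.camera('side');im=[]
for p,(x,y) in ((a,(220,190)),(b,(270,170))):
    im.append(cv2.resize(cv2.cvtColor(p['pixels'],cv2.COLOR_RGB2BGR)[y:y+150,x:x+130],None,fx=3,fy=3,interpolation=cv2.INTER_CUBIC))
cv2.imwrite('pics/c3.png',np.hstack(im))
E
```

```text
clock: 9.12
eef_pos: [445.0, -78.1, 116.4]
eef_rot: [3.121, 0.02, 1.772]
wrist_force: [-5.6, -0.2, 12.9]
finger_gap: 0.4
[[-85.5   -0.71 116.38]] [-5.6  -0.16 12.91] [ 0.09  1.07 -0.  ]
```

View pics/c3.png

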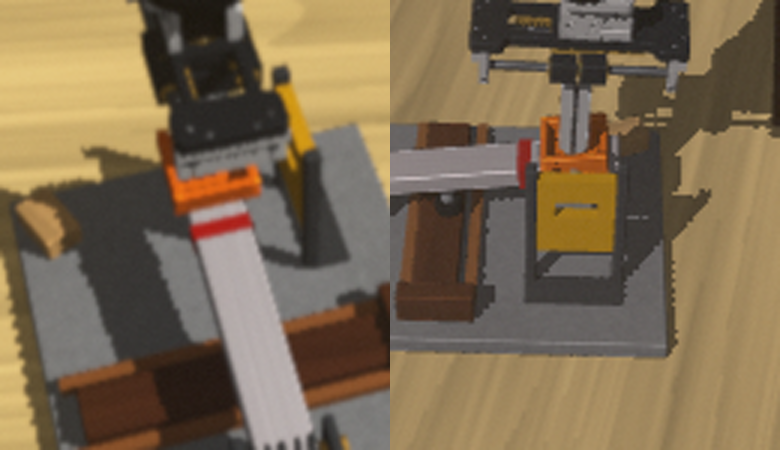

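```bash
cat > r.py <<'E'
from h import *
np.set_printoptions(precision=2,suppress=True)
s=manip.read_state(); c,n=np.cos(Q[2]),np.sin(Q[2]); f=s['wrist_force']
print('jig',w2j(s['eef_pos'])[0],'Fjig',np.array([c*f[0]+n*f[1],-n*f[0]+c*f[1],f[2]]),s['eef_rot'])
E
python3 -m crank '[{"offset":[-0.003,-0.0006,-0.0005],"spin":0},{"offset":[-0.0034,0.0014,-0.0005],"spin":0},{"offset":[-0.0038,0.0034,-0.0005],"spin":0},{"offset":[-0.0042,0.0054,-0.0005],"spin":0},{"offset":[-0.0046,0.0074,-0.0005],"spin":0},{"offset":[-0.005,0.0094,-0.0005],"spin":0},{"offset":[-0.0054,0.0114,-0.0005],"spin":0},{"offset":[-0.0054,0.0114,-0.0005],"spin":0}]'; python3 r.py
```

```text
clock: 9.88
eef_pos: [441.0, -67.4, 117.1]
eef_rot: [3.117, 0.023, 1.772]
wrist_force: [2.7, -4.7, 10.1]
finger_gap: 0.3
jig [-87.26  10.62 117.11] Fjig [ 1.69 -5.14 10.14] [3.12 0.02 1.77]
```

```bash
python3 -m crank '[{"offset":[-0.0003,0.0015,-0.001],"spin":0},{"offset":[-0.0006,0.003,-0.001],"spin":0},{"offset":[-0.0009,0.0045,-0.001],"spin":0},{"offset":[-0.0012,0.006,-0.001],"spin":0},{"offset":[-0.0015,0.0075,-0.001],"spin":0},{"offset":[-0.0018,0.009,-0.001],"spin":0},{"offset":[-0.002,0.01,-0.001],"spin":0},{"offset":[-0.002,0.01,-0.001],"spin":0}]'; python3 r.py
```

```text
clock: 10.55
eef_pos: [440.5, -59.2, 117.3]
eef_rot: [3.113, 0.028, 1.772]
wrist_force: [3.3, -15.0, 7.6]
finger_gap: 0.4
jig [-86.12  18.76 117.26] Fjig [  0.19 -15.4    7.6 ] [3.11 0.03 1.77]
```

```bash
python3 -m crank '[{"offset":[0.0005,-0.0025,-0.002],"spin":0},{"offset":[0.0005,-0.0025,-0.0045],"spin":0},{"offset":[0.0005,-0.0025,-0.0055],"spin":0},{"offset":[0.0005,-0.0025,-0.0055],"spin":0},{"offset":[0.0002,-0.001,-0.0055],"spin":0},{"offset":[0,0.0005,-0.0055],"spin":0},{"offset":[-0.0003,0.0015,-0.0055],"spin":0},{"offset":[-0.0004,0.002,-0.0055],"spin":0}]'; python3 r.py
```

```text
clock: 11.22
eef_pos: [440.1, -57.5, 112.4]
eef_rot: [3.113, 0.029, 1.772]
wrist_force: [-5.8, -3.3, 13.4]
finger_gap: 0.6
jig [-86.15  20.43 112.45] Fjig [-6.37 -2.01 13.4 ] [3.11 0.03 1.77]
```

```bash
python3 -m crank '[{"offset":[-0.0003,0.0015,-0.001],"spin":0},{"offset":[-0.0006,0.003,-0.001],"spin":0},{"offset":[-0.0009,0.0045,-0.001],"spin":0},{"offset":[-0.0012,0.006,-0.001],"spin":0},{"offset":[-0.0015,0.0075,-0.001],"spin":0},{"offset":[-0.0017,0.0085,-0.001],"spin":0},{"offset":[-0.002,0.01,-0.001],"spin":0},{"offset":[-0.002,0.01,-0.001],"spin":0}]'; python3 r.py
```

```text
clock: 11.88
eef_pos: [438.0, -47.8, 112.1]
eef_rot: [3.112, 0.03, 1.772]
wrist_force: [-6.7, -1.0, 13.2]
finger_gap: 0.8
jig [-86.23  30.39 112.07] Fjig [-6.76  0.4  13.2 ] [3.11 0.03 1.77]
```

```bash
python3 -m crank '[{"offset":[-0.0003,0.0015,-0.001],"spin":0},{"offset":[-0.0006,0.003,-0.001],"spin":0},{"offset":[-0.0009,0.0045,-0.001],"spin":0},{"offset":[-0.0011,0.0055,-0.001],"spin":0},{"offset":[-0.0013,0.0065,-0.001],"spin":0},{"offset":[-0.0015,0.0075,-0.001],"spin":0},{"offset":[-0.0017,0.0085,-0.001],"spin":0},{"offset":[-0.0017,0.0085,-0.001],"spin":0}]'; python3 r.py
```

```text
clock: 12.55
eef_pos: [436.9, -41.7, 112.2]
eef_rot: [3.111, 0.036, 1.773]
wrist_force: [-4.0, -22.9, 13.9]
finger_gap: 0.3
jig [-86.07  36.55 112.17] Fjig [ -8.59 -21.6   13.94] [3.11 0.04 1.77]
```

```bash
python3 -m crank '[{"offset":[-0.002,0.001,0],"spin":0},{"offset":[-0.003,0.001,0.001],"spin":0},{"offset":[-0.003,0.001,0.002],"spin":0},{"offset":[-0.003,0.001,0.003],"spin":0},{"offset":[-0.003,0.001,0.004],"spin":0},{"offset":[-0.003,0.001,0.005],"spin":0},{"offset":[-0.003,0.001,0.006],"spin":0},{"offset":[-0.003,0.001,0.007],"spin":0}]'; python3 r.py
```

```text
clock: 13.22
eef_pos: [434.0, -42.4, 118.5]
eef_rot: [3.111, 0.039, 1.773]
wrist_force: [5.2, -16.3, -11.0]
finger_gap: 0.7
jig [-89.05  36.52 118.51] Fjig [  1.74 -16.97 -11.01] [3.11 0.04 1.77]
```

```bash
python3 -m crank '[{"offset":[0.0002,-0.001,0],"spin":0},{"offset":[0.0006,-0.003,0],"spin":0},{"offset":[0.001,-0.005,0.001],"spin":0},{"offset":[0.001,-0.005,0.005],"spin":0},{"offset":[0.001,-0.005,0.015],"spin":0},{"offset":[0.001,-0.005,0.035],"spin":0},{"offset":[0.001,-0.005,0.065],"spin":0},{"offset":[0.001,-0.005,0.1],"spin":0}]'; python3 r.py
```

```text
clock: 13.88
eef_pos: [434.2, -47.1, 219.6]
eef_rot: [3.112, 0.039, 1.773]
wrist_force: [0.4, -0.5, 0.6]
finger_gap: 0.4
jig [-89.77  31.89 219.64] Fjig [ 0.24 -0.6   0.65] [3.11 0.04 1.77]
```

```bash
python3 -m crank '[{"offset":[-0.01,-0.03,0.03],"spin":0},{"offset":[-0.02,-0.06,0.04],"spin":0},{"offset":[-0.03,-0.09,0.04],"spin":0},{"offset":[-0.04,-0.12,0.04],"spin":0},{"offset":[-0.05,-0.15,0.04],"spin":0},{"offset":[-0.06,-0.18,0.04],"spin":0},{"offset":[-0.06,-0.21,0.04],"spin":0},{"offset":[-0.06,-0.22,0.04],"spin":0}]'; python3 - <<'E'
from h import *
a=manip.camera('scene');b=manip.camera('side');im=[]; save(a,'sf')
for p,(x,y) in ((a,(205,190)),(b,(225,170))):
    im.append(cv2.resize(cv2.cvtColor(p['pixels'],cv2.COLOR_RGB2BGR)[y:y+215,x:x+190],None,fx=2.1,fy=2.1,interpolation=cv2.INTER_CUBIC))
cv2.imwrite('pics/c4.png',np.hstack(im))
for n in ('pocket','offcut','glue','varnish','tin','tape'):
    print(n,[(np.round(d['location']).tolist(),round(d['conf'],2)) for d in manip.search_frame(a,n)][:1])
E
```

```text
clock: 14.55
eef_pos: [373.6, -269.7, 260.6]
eef_rot: [3.112, 0.04, 1.771]
wrist_force: [0.6, 0.4, 0.2]
finger_gap: 0.4
pocket [([441.0, -55.0, 117.0], 0.89)]
offcut [([427.0, -199.0, 40.0], 0.6)]
glue [([458.0, 372.0, 94.0], 0.84)]
varnish [([543.0, 414.0, 82.0], 0.64)]
tin [([630.0, 324.0, 81.0], 0.73)]
tape [([542.0, -450.0, 56.0], 0.86)]
```

View pics/c4.png

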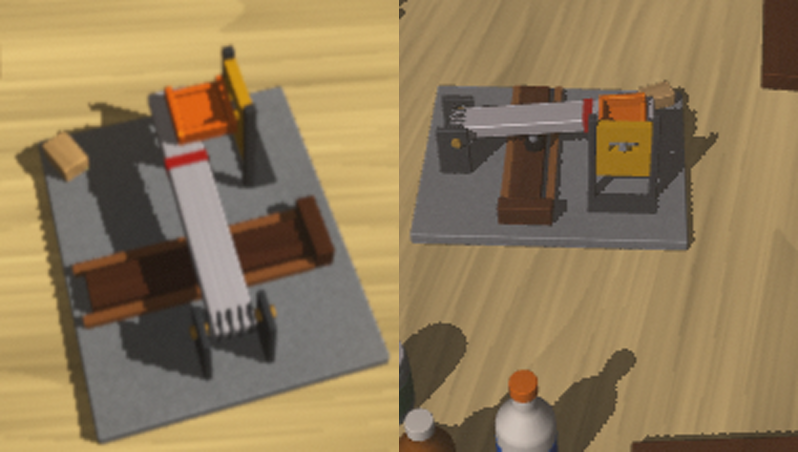

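```bash
python3 -c "
from h import *
print(manip.sign_off())"
```

```text
the job is handed in; nothing more can be done
None
```

The strip is home against the end stop and the bolt holds the bar down in the keeper. I handed the job in at about 14.7 s of the 61 s allowed.

- **Strip:** I pushed it along the channel with shut fingertips until it met the stop at about 39 N. That is close to the 40 N limit, but it was the fingers that pressed, not the gripper's body.
- **Bar and bolt:** I pressed the bar down at the orange pocket with the bolt still drawn back. The first try, at about 0.124 rad, met the keeper's face at 15 N. About 5 mm lower, at roughly 0.10 rad, the bolt slid in freely.
- **Full throw:** The bolt came to a hard stop about 18 mm past the point where it met the keeper, which matches a full throw of 26 mm. I then let go and backed the arm away.

**Last checks:** The final pictures show the bar staying down, the bolt through the keeper and the strip against the stop. The network found the offcut, the bottles, the tin and the tape measure in place, within its error of about 4 mm.

**Disagreements:**
- The network put the pocket at about 23 mm of throw, against 26 mm by feel; that gap is within its error.
- The first jig fit was about 3 mm off in x, which I corrected from the wrist camera.
- While lifting off, the fingers rubbed the pocket wall and pulled the bar up with about 11 N. The bolt held it.

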